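# Refit the loose knob of the shop radio and hold it pressed

### The arm

A 6-joint arm with a two-finger parallel gripper is mounted at the origin on the work surface. World frame = base frame: x ahead of the robot, y to its left, z up, the work surface at z = 0. Lengths are in mm, angles in rad, forces in N, time in s.
With the tool pointing down it reaches from about 350 to 975 mm from the base axis. Payload 17.4 kg.
Tool frame: the origin (TCP) lies midway between the tips of the shut fingers; the grasp point (between the pads) lies 19 mm behind it (env.grip_point_offset is the z of the grasp point in the tool frame, in mm); z points along the fingers, y is the line along which they close (so a half turn about z gives the same grasp; the last joint's range is limited). The gripper opens to 85 mm and grips with 20 to 120 N. Pads are 22 mm wide; open, the fingers measure 114 mm over their backs; the gripper's body (76 mm by 85 mm) begins 54 mm behind the grasp point. The pads swing forward as they close: fully open they stand 13 mm farther back than shut.
Start: joints at [1.239, 0.116, 1.442, -0, 1.584, -0.038], TCP at [195.482, 646.08, 231.303] pointing down, gripper open.
Joint ranges: [-2.83, 2.83], [-0.83, 2.19], [0.07, 2.5], [-1.14, 4.28], [0.01, 3], [-2.97, 2.97]. Speed limits (rad/s): [1.89, 1.89, 2.22, 3.14, 3.14, 3.14].

### API

Orientations are given as a rotation vector (axis times angle).
In Python, from plant import env gives the robot as it stands.
- The arm moves only by the tool drive_tool, never from a script. Its arguments are lists of equal length, an entry for each row: "rotation": the turn, a rotation vector about the tool's x, y, z scaled (see below), a list of three; "linear": the shift along the tool's x, y, z scaled (see below), a list of three; "jaw": the closure, from -1 (fully open) to 1 (shut). In form: {"rotation": [[rx, ry, rz], ...], "linear": [[tx, ty, tz], ...], "jaw": [jaw, ...]}. A call has 1 to 10 rows; each row is the pose to reach, as a shift and turn from the pose commanded when the call began, along the tool's axes at that moment, turning the shorter way round; what a row does not reach only later rows make up. The controller multiplies each number of a shift by 200 mm and each number of a turn by 360 degrees. A row lasts 1/12 s, in which the tool goes at most 41.7 mm and 7.16 degrees, less where a joint would pass 70% of its speed; a pose out of reach is approached as far as the arm can. A call with a number of a shift or a turn outside -1 to 1 is refused whole. A call with a gripper value outside its range is refused whole. The fingers move at their own pace and stop on an object; the grip force is fixed at half the most. Time passes only in rows, so rows that repeat a pose let the fingers close. It gives the time, the measured TCP pose, the force, the opening and the grip force at its end, in the units of the state.
- env.get_obs(): the state, without advancing time (a new reading comes with each control period).
- env.camera(name): name is "scene" or "top"; returns the picture (400x640x3 uint8, red, green, blue); there is no depth.
- env.camera_info(name): a dict with "fov_y" (degrees; the focal length in pixels is half the picture's height over the tangent of half this angle, whatever the lens; pixels are square), "cx", "cy" (the principal point, pixels), "R" (3x3) and "t" (3): a world point X has camera coordinates R X + t. Camera axes: x right, y down, z forward; pixel columns grow to the right and rows downward; lengths in mm; the calibration is good to about 2 mm. A picture is of the moment at which its call begins. camera_info takes no time and is no camera call.
- env.job_done(): hands the job in; it is judged then, once.
The state is a dict: "clock": time; "qpos": joint angles; "qvel": joint speeds; "tau": joint torques, N m; "eef_pos": TCP position; "tcp_rot": TCP orientation; "ft_force": force on the tool from outside, world axes, zero at the start; "ft_torque": the same for the moment, N m; "opening": finger opening in mm; "grasp_force": force on a finger pad.
Only numpy, scipy, OpenCV 4.12 (cv2) and the standard library are available. Lean on these libraries where they do the work, as an engineer would, in place of code of your own. Each camera call takes 0.05 s, during which the arm holds its last target. There are 200 camera calls.

### The job

The volume knob has come off the shop's radio. Pick it up from the rubber mat, turn it so that the flat in its socket matches the flat of the D-shaped shaft on the radio's top, push it fully home on the shaft and press knob and shaft all the way down against the spring, as one does to switch the radio on. Finish while the fingers still hold the knob pressed fully down: do not let go, and leave the tape dispenser, the calculator and the box of staples where they are.

Things in the scene. Friction and masses are not known exactly. Their poses are not given: they have to be found in the camera images.
- knob_grip (a point): Loose knob, upright on the black mat, socket down. Cream head 40 mm in diameter, 26 mm tall, on a black collar 33 mm in diameter, 16 mm tall; 42 mm tall in all, about 50 g. Site: on the axis, mid-height of the cream head, 29 mm above the underside. z up; +x points to the side of the socket's flat, shown by a red line on top (centre to rim) and down the head's side.
- knob: The same knob, origin at the centre of its underside, axes as at knob_grip. Socket in the underside: blind, D-shaped, 16 mm deep, 12 mm in diameter, its flat 2.6 mm from the axis. At the start its +x points towards the robot's side (world -x), up to 40 degrees either way.
- shaft_tip (a point): Centre of the top end of the upright steel D-shaft on the radio. 10 mm in diameter, one side cut flat 2 mm from the axis, top 5 mm tapered to 6.6 mm. z up; +x points to the flat's side: world -x at the start, up to 50 degrees either way. At rest the tip is 117 mm above the counter. Knob fully home: socket floor rests on the tip, knob_grip 13 mm above the tip, same +x as the knob.
- shaft (a joint): How far the shaft is pressed in, m: 0 out, 0.005 fully in (a hard stop, straight down). Its spring pushes back with 3.2 N at the start of the stroke and 7.2 N at the stop; it springs out when let go.
- dial (a joint): Turn of the black dial disc (66 mm in diameter, 24 mm below the tip) together with the shaft, rad, anticlockwise from above positive, within 1.3 either way; stiff (0.12 N m), stays where left, any value is fine. Its red line shows the flat's side: the knob's red line must lie over it. The fully pressed knob clears the disc by 3 mm.
- radio: Wooden table radio, 160 mm (x) by 250 mm (y), 90 mm high; cannot be moved. Origin at the centre of its underside. The shaft stands at x -25 mm, y +45 mm on its top. Other parts on top are low: flat keys 6 mm high 65 mm or more from the shaft, and an aerial lying flat (11 mm high) along the +x edge.
- mat: Black rubber counter mat, fixed, 160 mm by 240 mm, 4 mm thick, origin at the centre of its underside. The knob stands near its +y part, the box of staples lies at its -y part.
- staples: Bystander: cardboard box of staples with a blue band, 50 mm by 30 mm by 20 mm high, lying on the mat; origin under its centre.
- tape_dispenser: Bystander: red tape dispenser, 65 mm by 170 mm, 85 mm high with its roll, on the counter's far part; origin under its centre.
- calculator: Bystander: black pocket calculator 100 mm by 70 mm, 16 mm high, on the counter near the robot; origin under its centre.
There are look-alikes about, which are no part of the job. There is more than one size of the knob; the one meant has the size given above.

How it is judged (in metres and radians):
At the end, for the whole second after the job is handed in: The knob sits upright on the D-shaft, flat to flat (within 20 degrees, 3 mm off-centre at most, socket floor within 3 mm of the shaft tip), the shaft is pressed in by more than 3.5 of its 5 mm, and the robot's fingers are still on the knob with more than 2 N, all at rest (horizontal distance between knob_grip and shaft_tip below 0.003 m and z of knob_grip in the frame of shaft_tip between 0.01 and 0.016 m and angle between the x axis of knob_grip and the x axis of shaft_tip, either way round below 0.35 rad and angle between knob_grip's own z axis and vertical below 0.12 rad and value of joint shaft above 0.0035 m and contact force between the fingers and knob above 2 N and linear speed of knob below 0.02 m/s); the arm keeps its last pose, push and grip.
It fails at once if the box of staples was disturbed (moved over 20 mm) (distance of staples from where it was at the start of the episode above 0.02 m).
It fails at once if the tape dispenser was disturbed (moved over 20 mm) (distance of tape_dispenser from where it was at the start of the episode above 0.02 m).
It fails at once if the calculator was disturbed (moved over 20 mm) (distance of calculator from where it was at the start of the episode above 0.02 m).
It also fails if it takes over 48 s, if anything falls off the work surface, if the arm or the gripper's body presses on something with over 40 N, if the wrist force passes 120 N, or if a joint passes its speed limit or range.

## Working session

There is one attempt and no reset: what is moved stays moved. The work goes in short steps, Python scripts to look and compute and a tool call to move; the robot and the scene stay as the last step left them, time stands still between calls to the robot, and variables do not carry over. Pictures are saved under pics/ and viewed, at most 10 in all, crops included, and the job is handed in when it is done.

Besides the shell and the picture viewer there is one more tool, called after "Emit:" as name(argument=value, ...), one argument or row to a line, values as JSON. drive_tool: Moves the arm, as the interface text tells. Its arguments: {"type":"object","properties":{"rotation":{"type":"array","items":{"type":"array","items":{"type":"number"}}},"linear":{"type":"array","items":{"type":"array","items":{"type":"number"}}},"jaw":{"type":"array","items":{"type":"number"}}},"required":["rotation","linear","jaw"]}

```bash
mkdir -p pics; python3 - <<'E'
from plant import env
import cv2
for n in("scene","top"):
    im=env.camera(n); cv2.imwrite(f"pics/{n}0.png",im[:,:,::-1]); i=env.camera_info(n); print(n,i)
o=env.get_obs(); print({k:o[k] for k in("clock","eef_pos","tcp_rot","opening","ft_force")}, env.grip_point_offset)
E
```

```text
scene {'fov_y': 46.087586137989746, 'cx': 313.7319468450492, 'cy': 199.11458292185245, 'R': array([[-0.70464282,  0.70933507, -0.0179512 ],
       [ 0.58142126,  0.56270386, -0.58763398],
       [-0.40672818, -0.42450927, -0.80892772]]), 't': array([ 364.61354138, -300.87818194, 1279.77398451])}
top {'fov_y': 46.55479525964327, 'cx': 319.152528862649, 'cy': 196.17056057691235, 'R': array([[-0.02011988, -0.99979698, -0.00108651],
       [-0.98627468,  0.02002586, -0.16389394],
       [ 0.16388243, -0.00222593, -0.98647737]]), 't': array([  65.02680718,  570.10361122, 1196.82647243])}
{'clock': 0.1, 'eef_pos': array([195.41519068, 645.91015342, 230.63643502]), 'tcp_rot': array([-4.59828682e-01, -3.10756359e+00,  1.65215255e-03]), 'opening': 85.48687984814842, 'ft_force': array([ 0.03617349, -0.85635077, -0.71357324])} -18.700000000000003
```

View pics/scene0.png

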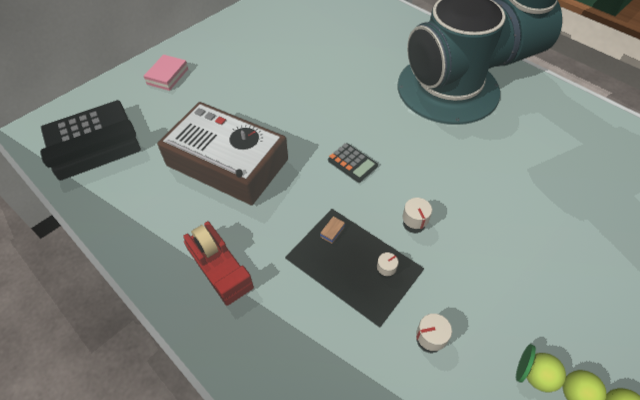

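View pics/top0.png

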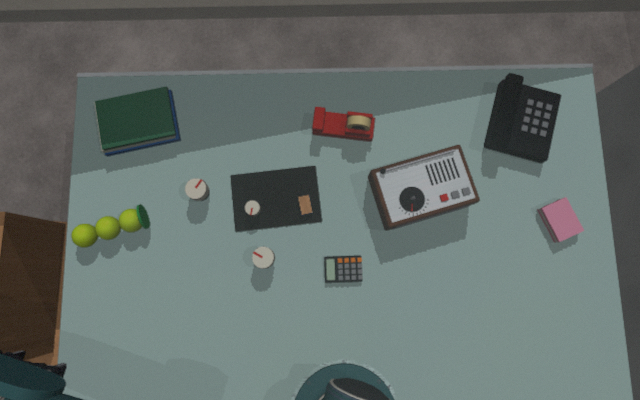

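Candidates in the top view are the cream knobs at (252,208) on the mat, (196,189) on the counter and (263,257) on the counter. The mat one looks smallest and stands on the mat's +y part, so it should be the one. The radio's dial is at (412,200). I'll enlarge and measure.

```bash
cat > h.py <<'E'
from plant import env
import numpy as np, cv2
I={n:env.camera_info(n) for n in("scene","top")}
def f(n): return 200/np.tan(np.radians(I[n]['fov_y']/2))
def ray(n,p):
    i=I[n]; d=i['R'].T@np.array([(p[0]-i['cx'])/f(n),(p[1]-i['cy'])/f(n),1]); return -i['R'].T@i['t'],d/np.linalg.norm(d)
def onz(n,p,z):
    o,d=ray(n,p); return o+d*(z-o[2])/d[2]
def tri(a,b):
    o1,d1=ray('scene',a);o2,d2=ray('top',b)
    s=np.linalg.lstsq(np.c_[d1,-d2],o2-o1,rcond=None)[0]; A=o1+s[0]*d1;B=o2+s[1]*d2
    return (A+B)/2,np.linalg.norm(A-B)
def proj(n,X):
    c=I[n]['R']@np.array(X,float)+I[n]['t']; return np.array([I[n]['cx'],I[n]['cy']])+f(n)*c[:2]/c[2]
E
python3 - <<'E'
from h import *
im={n:cv2.imread(f"pics/{n}0.png") for n in I}
for n in I:
    h=cv2.cvtColor(im[n],cv2.COLOR_BGR2HSV)
    red=((h[...,0]<8)|(h[...,0]>172))&(h[...,1]>110)&(h[...,2]>70)
    cream=(h[...,2]>130)&((h[...,0]<28))&(h[...,1]<110)
    for nm,m in(("cream|red",cream|red),("red",red)):
        c=cv2.connectedComponentsWithStats(m.astype(np.uint8))
        for s,q in zip(c[2][1:],c[3][1:]):
            if 4<s[4]<900: print(n,nm,s,q.round(1))
C=[("top",252,208,18),("top",412,200,30),("scene",388,264,18),("scene",244,140,30)]
t=[cv2.resize(im[n][y-r:y+r,x-r:x+r],(300,300),interpolation=cv2.INTER_CUBIC) for n,x,y,r in C]
cv2.imwrite("pics/crop.png",np.vstack([np.hstack(t[:2]),np.hstack(t[2:])]))
E
```

```text
scene cream|red [433   0  72  35 300] [467.6  22.5]
scene cream|red [511   0  43  12 122] [527.8   7. ]
scene cream|red [420   7  11   6  12] [425.    9.4]
scene cream|red [416  26  29  60 143] [435.8  49.5]
scene cream|red [526  56  95  49 620] [570.6  77.1]
scene cream|red [144  78  25  10  58] [156.8  83.2]
scene cream|red [421  83  59  17 152] [445.9  93.8]
scene cream|red [163 104  87  38  88] [205.5 117.7]
scene cream|red [624 106  16   8  17] [631.9 109.8]
scene cream|red [214 116  13   9  74] [219.6 119.9]
scene cream|red [255 127  25  11  29] [266.8 131.4]
scene cream|red [250 131   5   4   6] [252.3 132.5]
scene cream|red [165 141  10   4  17] [169.7 142.5]
scene cream|red [175 143   6   6  14] [178.  145.9]
scene cream|red [182 146  13   9  27] [187.3 150.1]
scene cream|red [196 153   9   6  21] [200.  155.8]
scene cream|red [329 153   5   4   6] [330.7 154.2]
scene cream|red [261 155   4   5   5] [262.8 157. ]
scene cream|red [205 157  11   7  23] [209.8 160.3]
scene cream|red [216 163  12   5  17] [221.1 165.3]
scene cream|red [225 168   9   5  12] [228.8 169.9]
scene cr
[... 593 characters left out ...]
135  11   3  16] [351.8 135.8]
top cream|red [186 179  20  20 310] [195.3 188.3]
top cream|red [439 193  10   8  51] [443.7 196.9]
top cream|red [299 196  12  18 119] [304.6 204.3]
top cream|red [245 201  15  14 123] [251.3 207.3]
top cream|red [411 204   2   7  10] [411.7 207.6]
top cream|red [260 247   7   5  12] [262.9 249.2]
top cream|red [253 250  13  14  76] [258.4 255.5]
top cream|red [270 256   4   4   7] [272.  257.4]
top cream|red [256 263   8   5  12] [259.  265.2]
top red [347 135  11   3  16] [351.8 135.8]
top red [196 180   6   8  13] [198.2 183.2]
top red [440 194   8   7  43] [443.6 197.2]
top red [411 204   2   7  10] [411.7 207.6]
top red [254 252   8   5  14] [257.3 254.1]
```

View pics/crop.png

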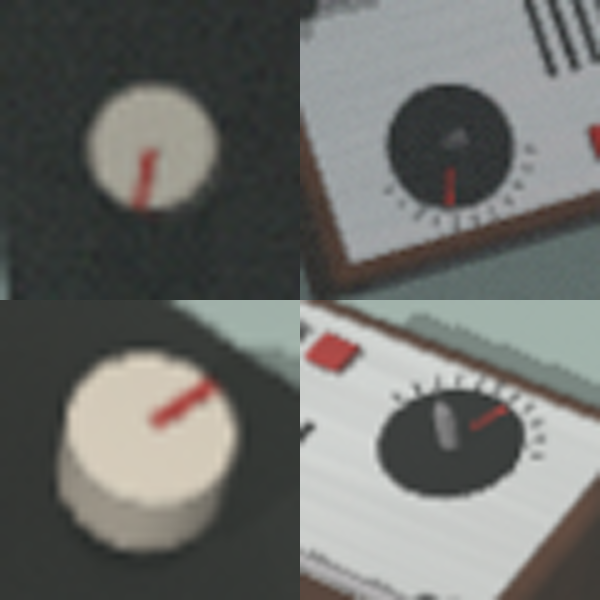

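```bash
cat > m.py <<'E'
from h import *
def face(n,img,xy,r,z,lo,hi=999,up=6):
    """centre on plane z of the biggest blob with grey in (lo,hi) near xy, red line filled by the hull; radius in mm"""
    x,y=map(int,xy); c=cv2.resize(img[y-r:y+r,x-r:x+r],None,fx=up,fy=up,interpolation=cv2.INTER_CUBIC)
    g=c.max(2).astype(int); m=((g>lo)&(g<hi)).astype(np.uint8)
    k=max(cv2.findContours(m,cv2.RETR_EXTERNAL,cv2.CHAIN_APPROX_NONE)[0],key=cv2.contourArea)
    k=cv2.convexHull(k)[:,0]; P=np.array([onz(n,((p+.5)/up-.5)+[x-r,y-r],z)[:2] for p in k])
    mp=P.astype(np.float32); (cx,cy),R=cv2.minEnclosingCircle(mp)
    M=cv2.moments(mp.reshape(-1,1,2)); A=np.array([M['m10'],M['m01']])/M['m00']
    return A,np.array([cx,cy]),R,np.sqrt(abs(M['m00'])/np.pi)
def redline(n,img,xy,r,z,C,rmax,up=6):
    x,y=map(int,xy); c=cv2.resize(img[y-r:y+r,x-r:x+r],None,fx=up,fy=up,interpolation=cv2.INTER_CUBIC).astype(int)
    m=(c[...,2]-c[...,1]>45)
    q=np.argwhere(m)[:,::-1]; P=np.array([onz(n,((p+.5)/up-.5)+[x-r,y-r],z)[:2] for p in q])
    P=P[np.linalg.norm(P-C,axis=1)<rmax]
    v=P.mean(0)-C; u=np.linalg.svd(P-P.mean(0),full_matrices=False)[2][0]; u*=np.sign(u@v)
    d=lambda w:np.degrees(np.arctan2(w[1],w[0])).round(1)
    return d(v),d(u),np.linalg.norm(v).round(1)
E
python3 - <<'E'
from m import *
im={n:cv2.imread(f"pics/{n}0.png") for n in I}
for n,kp,kl,dp in(("top",(252,208),115,(412,200)),("scene",(388,264),185,(244,138))):
    k=face(n,im[n],kp,18,46,kl); print(n,"knob",*k, redline(n,im[n],kp,18,46,k[0],22))
    d=face(n,im[n],dp,24,93,-1,115); print(n,"dial",*d, redline(n,im[n],dp,24,93,d[0],34))
# shaft tip check
print("tri head", tri((385.8,260.5),(251.9,207.3)))
E
```

```text
top knob [545.39122302 233.79176971] [545.34887695 233.72007751] 19.9484806060791 19.50109119524211 (np.float64(167.0), np.float64(170.3), np.float64(10.2))
top dial [ 551.7623911  -183.95253765] [ 551.02752686 -183.96949768] 34.21213912963867 33.10094841074202 (np.float64(177.0), np.float64(175.0), np.float64(24.2))
scene knob [546.60209737 233.81797069] [546.54193115 233.89167786] 19.33724021911621 18.78075019231429 (np.float64(174.1), np.float64(170.1), np.float64(11.2))
scene dial [ 552.93964169 -184.15834105] [ 552.66046143 -184.28353882] 33.67987823486328 32.88826595473581 (np.float64(178.1), np.float64(176.5), np.float64(24.2))
tri head (array([546.24116783, 231.94063764,  45.03636132]), np.float64(3.968115605984769))
```

The crop confirms it. The mat knob measures about 39–40 mm across its head (the others are about 50 mm). It stands at (546, 234) with its red line at about 170°. The dial is at (552, -184), radius 33 mm, with its line at about 177°.

```bash
cat > go.py <<'E'
from h import *
from scipy.spatial.transform import Rotation as R
def st():
    o=env.get_obs(); r=R.from_rotvec(o['tcp_rot']); return o,np.array(o['eef_pos']),r
def go(X,yaw=None):
    """print shift (units of 200 mm) to X, and turn (units of 360 deg) to vertical with tool-y at yaw deg"""
    o,p,r=st(); M=r.as_matrix(); y=np.degrees(np.arctan2(M[1,1],M[0,1]))
    yaw=y if yaw is None else yaw; a=np.radians(yaw); yt=np.array([np.cos(a),np.sin(a),0]); z=np.array([0,0,-1])
    G=R.from_matrix(np.c_[np.cross(yt,z),yt,z])
    print("t",o['clock'],"tcp",p.round(1),"yaw",y.round(2),"q",np.round(o['qpos'],2),"open",round(o['opening'],1),"F",np.round(o['ft_force'],1),"grip",np.round(o['grasp_force'],1))
    print("linear",((r.inv().apply(np.array(X)-p))/200).round(4),"rot",((r.inv()*G).as_rotvec()/2/np.pi).round(4))
E
python3 -c "
from go import *
go([546,233.8,120],73.2)"
```

```text
t 0.1 tcp [195.4 645.9 230.6] yaw 73.17 q [ 1.24  0.12  1.44 -0.    1.58 -0.04] open 85.5 F [ 0.  -0.9 -0.7] grip 0.0
linear [-2.2746 -1.464   0.5547] rot [-0.0002 -0.     -0.0001]
```

Emit:
drive_tool(
  rotation=[
    [0,0,0],
    [0,0,0],
    [0,0,0],
    [0,0,0],
    [0,0,0],
    [0,0,0],
    [0,0,0],
    [0,0,0],
  ],
  linear=[
    [-1,-0.64,0.1],
    [-1,-0.64,0.1],
    [-1,-0.64,0.1],
    [-1,-0.64,0.1],
    [-1,-0.64,0.1],
    [-1,-0.64,0.1],
    [-1,-0.64,0.1],
    [-1,-0.64,0.1],
  ],
  jaw=[-1,-1,-1,-1,-1,-1,-1,-1],
)

```text
clock: 0.77
eef_pos: [350.7, 464.6, 211.1]
tcp_rot: [-0.464, -3.107, 0.0]
ft_force: [0.2, 1.0, -0.3]
opening: 85.2
grasp_force: 0.0
```

Emit:
drive_tool(
  rotation=[
    [0,0,0],
    [0,0,0],
    [0,0,0],
    [0,0,0],
    [0,0,0],
    [0,0,0],
    [0,0,0],
    [0,0,0],
  ],
  linear=[
    [-1,-0.64,0.2],
    [-1,-0.64,0.2],
    [-1,-0.64,0.2],
    [-1,-0.64,0.2],
    [-1,-0.64,0.2],
    [-1,-0.64,0.2],
    [-1,-0.64,0.2],
    [-1,-0.64,0.2],
  ],
  jaw=[-1,-1,-1,-1,-1,-1,-1,-1],
)

```text
clock: 1.43
eef_pos: [504.5, 285.0, 170.7]
tcp_rot: [-0.462, -3.106, 0.001]
ft_force: [-0.0, 1.3, 0.8]
opening: 85.7
grasp_force: 0.0
```

```bash
python3 -c "
from go import *
go([546,233.8,120],73.2)"
```

```text
t 1.4333 tcp [504.5 285.  170.7] yaw 73.08 q [ 0.47 -0.07  1.73  0.    1.48 -0.81] open 85.7 F [-0.   1.3  0.8] grip 0.0
linear [-0.2732 -0.1846  0.2533] rot [-0.0001 -0.0002 -0.0003]
```

Emit:
drive_tool(
  rotation=[
    [0,0,0],
    [0,0,0],
    [0,0,0],
    [0,0,0],
    [0,0,0],
  ],
  linear=[
    [-0.273,-0.185,0.253],
    [-0.273,-0.185,0.253],
    [-0.273,-0.185,0.253],
    [-0.273,-0.185,0.253],
    [-0.273,-0.185,0.253],
  ],
  jaw=[-1,-1,-1,-1,-1],
)

```text
clock: 1.85
eef_pos: [545.3, 235.5, 121.3]
tcp_rot: [0.458, 3.108, 0.001]
ft_force: [0.3, 0.3, 1.0]
opening: 85.2
grasp_force: 0.0
```

```bash
python3 -c "
from go import *
go([546,233.8,12],73.2)"
```

```text
t 1.85 tcp [545.3 235.5 121.3] yaw 73.23 q [ 0.36 -0.01  1.75  0.    1.4  -0.91] open 85.2 F [0.3 0.3 1. ] grip 0.0
linear [-0.0057 -0.0075  0.5464] rot [ 0.0001 -0.      0.0001]
```

Emit:
drive_tool(
  rotation=[
    [0,0,0],
    [0,0,0],
    [0,0,0],
    [0,0,0],
    [0,0,0],
    [0,0,0],
    [0,0,0],
    [0,0,0],
  ],
  linear=[
    [-0.002,-0.002,0.12],
    [-0.002,-0.002,0.24],
    [-0.002,-0.002,0.36],
    [-0.002,-0.002,0.45],
    [-0.002,-0.002,0.52],
    [-0.002,-0.002,0.54],
    [-0.002,-0.002,0.54],
    [-0.002,-0.002,0.54],
  ],
  jaw=[-1,-1,-1,-1,-1,-1,-1,-1],
)

```text
clock: 2.52
eef_pos: [546.4, 234.2, 14.0]
tcp_rot: [0.459, 3.107, 0.001]
ft_force: [-0.2, 0.3, 1.0]
opening: 85.1
grasp_force: 0.0
```

```bash
python3 -c "
from go import *
go([546,233.8,12],73.2)"
```

```text
t 2.5167 tcp [546.4 234.2  14. ] yaw 73.2 q [ 0.36  0.09  1.84  0.    1.21 -0.92] open 85.1 F [-0.2  0.3  1. ] grip 0.0
linear [ 0.0014 -0.0027  0.0102] rot [0.0001 0.0002 0.    ]
```

Emit:
drive_tool(
  rotation=[
    [0,0,0],
    [0,0,0],
    [0,0,0],
    [0,0,0],
    [0,0,0],
    [0,0,0],
    [0,0,0],
    [0,0,0],
    [0,0,0],
    [0,0,0],
  ],
  linear=[
    [0,-0.001,0.005],
    [0,-0.001,0.005],
    [0,-0.001,0.005],
    [0,-0.001,0.005],
    [0,-0.001,0.005],
    [0,-0.001,0.005],
    [0,-0.001,0.005],
    [0,-0.001,0.005],
    [0,-0.001,0.005],
    [0,-0.001,0.005],
  ],
  jaw=[1,1,1,1,1,1,1,1,1,1],
)

```text
clock: 3.35
eef_pos: [546.4, 233.4, 12.5]
tcp_rot: [0.46, 3.107, 0.001]
ft_force: [-1.5, -0.4, 4.8]
opening: 38.5
grasp_force: 60.1
```

Emit:
drive_tool(
  rotation=[
    [0,0,0],
    [0,0,0],
    [0,0,0],
    [0,0,0],
    [0,0,0],
    [0,0,0],
    [0,0,0],
    [0,0,0],
  ],
  linear=[
    [0,0,0],
    [0,0,0],
    [0,0,-0.1],
    [0,0,-0.3],
    [0,0,-0.5],
    [0,0,-0.7],
    [0,0,-0.85],
    [0,0,-0.85],
  ],
  jaw=[1,1,1,1,1,1,1,1],
)

```text
clock: 4.02
eef_pos: [547.8, 233.9, 189.3]
tcp_rot: [0.459, 3.1, 0.007]
ft_force: [0.9, -0.0, -0.1]
opening: 39.1
grasp_force: 60.4
```

```bash
python3 -c "
from go import *
go([552.4,-184,200],80.2)
im=env.camera('scene')[:,:,::-1]; x,y=proj('scene',[546,234,200]).astype(int)
cv2.imwrite('pics/lift.png',cv2.resize(im[max(0,y-60):y+60,x-60:x+60],(600,600),interpolation=cv2.INTER_CUBIC))"
```

```text
t 4.0167 tcp [547.8 233.9 189.3] yaw 73.16 q [ 0.36 -0.05  1.68  0.    1.5  -0.92] open 39.1 F [ 0.9 -0.  -0.1] grip 60.4
linear [-0.6277 -1.9932 -0.06  ] rot [ 0.0008  0.0012 -0.0196]
```

View pics/lift.png

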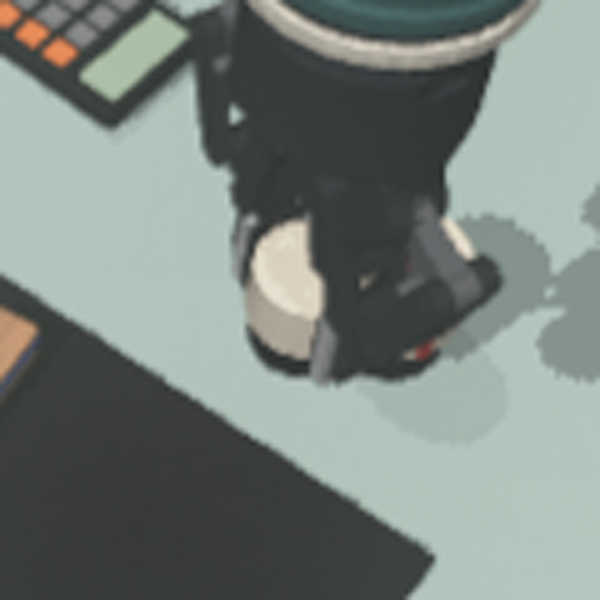

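The knob is in the fingers (opening 39 mm, 60 N) and hangs upright, with the cream head between the pads. Next I carry it to the shaft.

Emit:
drive_tool(
  rotation=[
    [0,0,0],
    [0,0,0],
    [0,0,0],
    [0,0,0],
    [0,0,0],
    [0,0,0],
    [0,0,0],
    [0,0,0],
  ],
  linear=[
    [-0.05,-0.15,0],
    [-0.1,-0.33,0],
    [-0.31,-1,0],
    [-0.31,-1,0],
    [-0.31,-1,0],
    [-0.31,-1,0],
    [-0.31,-1,0],
    [-0.31,-1,0],
  ],
  jaw=[1,1,1,1,1,1,1,1],
)

```text
clock: 4.73
eef_pos: [547.1, 23.1, 180.6]
tcp_rot: [-0.463, -3.106, -0.0]
ft_force: [-0.1, 1.2, -0.6]
opening: 38.3
grasp_force: 60.6
```

```bash
python3 -c "
from go import *
go([552.4,-184,190],80.2)"
```

```text
t 4.7333 tcp [547.1  23.1 180.6] yaw 73.05 q [-0.   -0.14  1.78  0.    1.51 -1.28] open 38.3 F [-0.1  1.2 -0.6] grip 60.6
linear [-0.3274 -0.9829 -0.0471] rot [-0.     -0.0002 -0.0199]
```

Emit:
drive_tool(
  rotation=[
    [0,0,-0.0195],
    [0,0,-0.0195],
    [0,0,-0.0195],
    [0,0,-0.0195],
    [0,0,-0.0195],
    [0,0,-0.0195],
    [0,0,-0.0195],
    [0,0,-0.0195],
    [0,0,-0.0195],
    [0,0,-0.0195],
  ],
  linear=[
    [-0.05,-0.15,0],
    [-0.1,-0.33,0],
    [-0.17,-0.5,0],
    [-0.325,-0.98,-0.03],
    [-0.325,-0.98,-0.03],
    [-0.325,-0.98,-0.03],
    [-0.325,-0.98,-0.03],
    [-0.325,-0.98,-0.03],
    [-0.325,-0.98,-0.03],
    [-0.325,-0.98,-0.03],
  ],
  jaw=[1,1,1,1,1,1,1,1,1,1],
)

```text
clock: 5.57
eef_pos: [553.0, -181.1, 187.4]
tcp_rot: [-0.266, -3.13, -0.001]
ft_force: [-0.3, 0.3, -1.2]
opening: 38.3
grasp_force: 60.7
```

```bash
python3 -c "
from go import *
go([552.4,-184,170],80.2)
t=[]
for n in('scene','top'):
    im=env.camera(n)[:,:,::-1]; cv2.imwrite(f'pics/{n}1.png',im); x,y=proj(n,[552,-184,140]).astype(int)
    t.append(cv2.resize(im[max(0,y-35):y+35,x-35:x+35],(400,400),interpolation=cv2.INTER_CUBIC)); print(n,x,y)
cv2.imwrite('pics/hover.png',np.hstack(t))"
```

```text
t 5.5667 tcp [ 553.  -181.1  187.4] yaw 80.28 q [-0.36 -0.07  1.7   0.    1.51 -1.76] open 38.3 F [-0.3  0.3 -1.2] grip 60.7
linear [ 0.0006 -0.0151  0.0869] rot [ 0.0001 -0.0001  0.0002]
scene 241 122
top 415 195
```

View pics/hover.png

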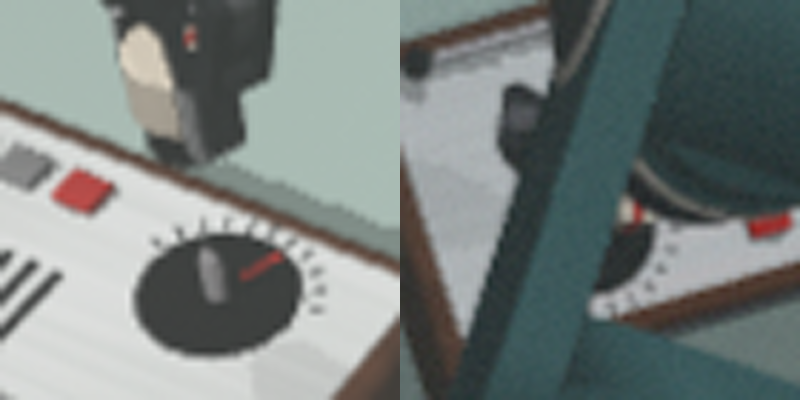

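The crop shows the knob held above the radio, at about (160,110). The dial and D-shaft are clear below it, with the shaft at (210,275). Next comes fine centring just above the tip.

Emit:
drive_tool(
  rotation=[
    [0,0,0],
    [0,0,0],
    [0,0,0],
    [0,0,0],
    [0,0,0],
    [0,0,0],
  ],
  linear=[
    [0,-0.01,0.08],
    [0,-0.01,0.16],
    [0,-0.01,0.23],
    [0,-0.01,0.27],
    [0,-0.01,0.27],
    [0,-0.01,0.27],
  ],
  jaw=[1,1,1,1,1,1],
)

```text
clock: 6.17
eef_pos: [552.5, -184.3, 133.8]
tcp_rot: [-0.268, -3.13, -0.0]
ft_force: [0.4, 0.7, -0.6]
opening: 38.5
grasp_force: 60.7
```

```bash
python3 -c "
from go import *
go([552.7,-184.4,120],80.2)"
```

```text
t 6.1667 tcp [ 552.5 -184.3  133.8] yaw 80.2 q [-0.37 -0.04  1.76 -0.    1.42 -1.77] open 38.5 F [ 0.4  0.7 -0.6] grip 60.7
linear [-0.0009 -0.0006  0.0688] rot [ 0.     -0.0001  0.    ]
```

Emit:
drive_tool(
  rotation=[
    [0,0,0],
    [0,0,0],
    [0,0,0],
    [0,0,0],
    [0,0,0],
    [0,0,0],
    [0,0,0],
    [0,0,0],
  ],
  linear=[
    [0,0,0.015],
    [0,0,0.03],
    [0,0,0.04],
    [0,0,0.05],
    [0,0,0.06],
    [0,0,0.07],
    [0,0,0.07],
    [0,0,0.07],
  ],
  jaw=[1,1,1,1,1,1,1,1],
)

```text
clock: 6.83
eef_pos: [552.5, -184.5, 119.6]
tcp_rot: [-0.269, -3.13, -0.0]
ft_force: [-0.4, -0.1, -0.5]
opening: 38.3
grasp_force: 60.7
```

Emit:
drive_tool(
  rotation=[
    [0,0,0],
    [0,0,0],
    [0,0,0],
    [0,0,0],
    [0,0,0],
  ],
  linear=[
    [0,0,0.005],
    [0,0,0.01],
    [0,0,0.015],
    [0,0,0.02],
    [0,0,0.02],
  ],
  jaw=[1,1,1,1,1],
)

```text
clock: 7.25
eef_pos: [552.4, -184.5, 115.4]
tcp_rot: [-0.269, -3.13, -0.0]
ft_force: [-0.4, -0.5, 0.4]
opening: 38.6
grasp_force: 60.7
```

No contact force at 10 mm of insertion, so the knob is going on cleanly.

Emit:
drive_tool(
  rotation=[
    [0,0,0],
    [0,0,0],
    [0,0,0],
    [0,0,0],
    [0,0,0],
    [0,0,0],
  ],
  linear=[
    [0,0,0.005],
    [0,0,0.01],
    [0,0,0.015],
    [0,0,0.02],
    [0,0,0.025],
    [0,0,0.025],
  ],
  jaw=[1,1,1,1,1,1],
)

```text
clock: 7.75
eef_pos: [552.4, -184.4, 110.4]
tcp_rot: [-0.269, -3.13, -0.0]
ft_force: [0.5, 0.4, -1.0]
opening: 38.7
grasp_force: 60.7
```

Emit:
drive_tool(
  rotation=[
    [0,0,0],
    [0,0,0],
    [0,0,0],
    [0,0,0],
    [0,0,0],
    [0,0,0],
  ],
  linear=[
    [0,0,0.005],
    [0,0,0.01],
    [0,0,0.015],
    [0,0,0.02],
    [0,0,0.02],
    [0,0,0.02],
  ],
  jaw=[1,1,1,1,1,1],
)

```text
clock: 8.25
eef_pos: [552.6, -184.5, 106.9]
tcp_rot: [0.269, 3.13, -0.0]
ft_force: [-1.0, 1.2, 3.6]
opening: 38.3
grasp_force: 60.7
```

Emit:
drive_tool(
  rotation=[
    [0,0,0],
    [0,0,0],
    [0,0,0],
    [0,0,0],
    [0,0,0],
    [0,0,0],
  ],
  linear=[
    [0,0,0.005],
    [0,0,0.01],
    [0,0,0.0125],
    [0,0,0.015],
    [0,0,0.015],
    [0,0,0.015],
  ],
  jaw=[1,1,1,1,1,1],
)

```text
clock: 8.75
eef_pos: [552.7, -184.6, 104.2]
tcp_rot: [0.269, 3.129, -0.0]
ft_force: [-1.6, -0.4, 8.0]
opening: 38.6
grasp_force: 61.0
```

Emit:
drive_tool(
  rotation=[
    [0,0,0],
    [0,0,0],
    [0,0,0],
    [0,0,0],
    [0,0,0],
  ],
  linear=[
    [0,0,0.003],
    [0,0,0.006],
    [0,0,0.008],
    [0,0,0.008],
    [0,0,0.008],
  ],
  jaw=[1,1,1,1,1],
)

```text
clock: 9.17
eef_pos: [553.0, -184.7, 103.7]
tcp_rot: [0.269, 3.128, -0.001]
ft_force: [-5.5, 1.7, 17.0]
opening: 38.8
grasp_force: 61.9
```

```bash
python3 -c "
from go import *
go([552.7,-184.4,104],80.2)
im=env.camera('scene')[:,:,::-1]; x,y=proj('scene',[552,-184,115]).astype(int); print(x,y)
cv2.imwrite('pics/end.png',cv2.resize(im[y-35:y+35,x-35:x+35],(560,560),interpolation=cv2.INTER_CUBIC))"
```

```text
t 9.1667 tcp [ 553.  -184.7  103.7] yaw 80.19 q [-0.37 -0.02  1.79 -0.    1.37 -1.77] open 38.8 F [-5.5  1.7 17. ] grip 61.9
linear [ 0.0016  0.001  -0.0014] rot [-0.0001  0.0003 -0.    ]
242 130
```

View pics/end.png

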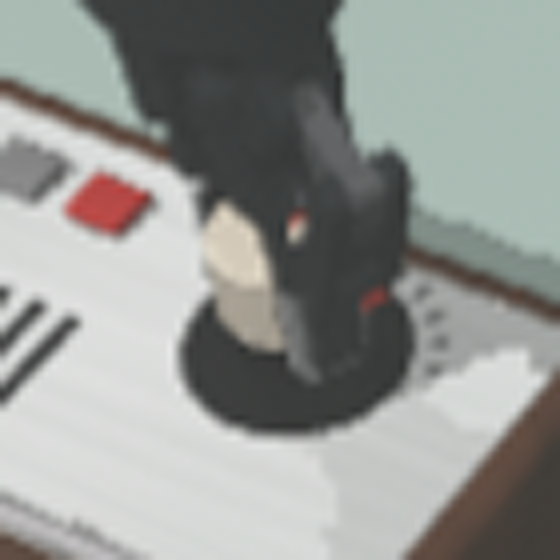

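The knob sits down over the shaft at (240,310), close above the dial, with both red marks on the same side. The force rose from 8 to 17 N in 0.5 mm, at the height expected for the hard stop, so it is fully pressed.

```bash
python3 -c "
from plant import env
print(env.job_done())"
```

```text
the job is handed in; nothing more can be done
None
```

I handed the job in at about 9.2 s with the knob on the D-shaft flat to flat, fully home and held against the hard stop at 17 N with the fingers still gripping; the moves stayed clear of the staples, tape dispenser and calculator, and the hand-in returned no verdict.

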